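# Empty the bench scoop through the sprung flap of the offcut box

## Task

Put the stray drilled block from the bench board into the scoop, beside the two offcuts that are already in it. Then carry the scoop level to the offcut box, press the sprung flap open with the scoop's lip (not with the hand) and tip all three pieces in, let the flap spring shut, and set the scoop back down flat on the bench board. Leave the white bottle, the green bar and the waisted wooden chuck where they are.

Things in the scene. Friction and masses are not known exactly. Their poses are not given: they have to be found in the camera images.
- bench_board: Fixed pale wooden board lying on the bench, 330 (x) x 640 (y) x 22 thick, its top at height z = 0.022. Origin at the centre of its underside. The box, the scoop, the stray block, the green bar and the chuck stand on it.
- scoop: Open-fronted aluminium scoop, 0.22 kg: a tray 134 long (its x) x 100 wide (its y), floor 3 thick with its top at z = 11 on two 8 mm skids that end 32 short of the lip, side and rear walls 3 thick up to z = 43, no front wall; wooden handle behind (see scoop_grip). Origin at the centre of the underside; +x points out of the open front (lip at x = +67), z up.
- scoop_grip (a point): Point on the handle's axis to grip: scoop x = -90, y = 0, z = 95 mm. The handle, 18 wide (along y) x 22 thick x 95 long, starts at x = -70, z = 33 and leans backwards 18 degrees from the scoop's z (direction -0.309, 0, 0.951). Grip it across the 18 mm, fingers pointing down along it; this point is 65 mm up it.
- scoop_lip (a point): Middle of the front edge (lip) of the scoop floor, at its underside: scoop x = +67, y = 0, z = 8 mm.
- offcut_box: Fixed plywood box, 170 deep (x) x 180 wide (y) x 185 high, walls 10 thick. Origin at the centre of its underside, front faces its own -x, z up. The front wall is 115 high; from its top edge (sill) the opening, 160 wide, slopes back and up at 45 degrees to the hinge line, 60 mm further back and higher, and is closed by the flap. The top behind is closed.
- sill (a point): Middle of the sill, the top outer edge of the box's front wall: at box x = -85, y = 0, z = 115 mm.
- hinge_line (a point): Middle of the flap's hinge line at the upper edge of the opening: at box x = -25, y = 0, z = 175 mm.
- flap (a joint): Opening angle of the flap, rad: 0 shut (in line with the 45 degree slope), growing as it swings inward and down into the box, to 1.45. Steel plate 83 long x 152 wide x 3, hung from the hinge line, held shut by a light spring (0.4 N at its free edge when shut, about 1 N at 1.2 rad); springs shut by itself.
- stray_block: Drilled wooden block with three holes in its top, 60 (x) x 24 (y) x 20 (z) mm, 20 g, lying loose on the bench board. Origin at the centre of its underside. It stands in one of three places, exchanged with the green bar and the chuck.
- block_in_scoop: A like block, 60 (x) x 24 (y) x 20 (z) mm, 20 g, lying lengthwise in the rear half of the scoop, at its +y side. Origin at the centre of its underside.
- stick_in_scoop: Dark hardwood stick, 60 (x) x 16 (y) x 12 (z) mm, 12 g, lying lengthwise in the rear half of the scoop at its -y side. Origin at the centre of its underside. The pieces begin to slide when the scoop is tipped somewhere between 22 and 40 degrees.
- green_bar: Bystander: green bar of polishing compound, 42 x 69 x 34 mm, lying on the bench board. Origin at the centre of its underside.
- waisted_chuck: Bystander: waisted round wooden chuck, 30 across, 28 high, standing on the bench board. Origin at the centre of its underside.
- white_bottle: Bystander: white nozzled bottle, 38 across, 105 high, standing on the bench itself (z = 0), left of the board. Origin at the centre of its underside.

How it is judged:
On the way, in this order (a step that is already met when the one before it is completed fails the run):
1. the stray block has been let go in the scoop, together with the other two pieces (x of block_in_scoop in the frame of scoop between -0.07 and 0.085 m and y of block_in_scoop in the frame of scoop between -0.05 and 0.05 m and z of block_in_scoop in the frame of scoop between 0 and 0.055 m and x of stick_in_scoop in the frame of scoop between -0.07 and 0.085 m and y of stick_in_scoop in the frame of scoop between -0.05 and 0.05 m and z of stick_in_scoop in the frame of scoop between 0 and 0.055 m and x of stray_block in the frame of scoop between -0.07 and 0.085 m and y of stray_block in the frame of scoop between -0.05 and 0.05 m and z of stray_block in the frame of scoop between 0 and 0.055 m and contact force between the fingers and stray_block below 0.1 N), for 0.2 s.
2. the scoop presses the flap open (more than 0.2 rad) with all three pieces still in it (x of block_in_scoop in the frame of scoop between -0.07 and 0.085 m and y of block_in_scoop in the frame of scoop between -0.05 and 0.05 m and z of block_in_scoop in the frame of scoop between 0 and 0.055 m and x of stick_in_scoop in the frame of scoop between -0.07 and 0.085 m and y of stick_in_scoop in the frame of scoop between -0.05 and 0.05 m and z of stick_in_scoop in the frame of scoop between 0 and 0.055 m and x of stray_block in the frame of scoop between -0.07 and 0.085 m and y of stray_block in the frame of scoop between -0.05 and 0.05 m and z of stray_block in the frame of scoop between 0 and 0.055 m and value of joint flap above 0.2 rad and contact force between scoop and flap above 0.1 N), for 0.1 s.
3. all three pieces have gone through into the box (x of block_in_scoop in the frame of offcut_box between -0.085 and 0.085 m and y of block_in_scoop in the frame of offcut_box between -0.082 and 0.082 m and z of block_in_scoop in the frame of offcut_box between 0 and 0.11 m and x of stick_in_scoop in the frame of offcut_box between -0.085 and 0.085 m and y of stick_in_scoop in the frame of offcut_box between -0.082 and 0.082 m and z of stick_in_scoop in the frame of offcut_box between 0 and 0.11 m and x of stray_block in the frame of offcut_box between -0.085 and 0.085 m and y of stray_block in the frame of offcut_box between -0.082 and 0.082 m and z of stray_block in the frame of offcut_box between 0 and 0.11 m), for 0.1 s.
At the end, for the whole second after the job is handed in: All three pieces lie inside the box below the sill, the flap is shut (within 0.08 rad), and the scoop rests flat on the bench board (underside within 8 mm of its top, tilt under 0.08 rad), at rest, let go, not leaning on the box (all of step 3 and value of joint flap below 0.08 rad and height (world z) of scoop between 0.014 and 0.03 m and angle between scoop's own z axis and vertical below 0.08 rad and linear speed of scoop below 0.02 m/s and contact force between scoop and offcut_box below 0.3 N); the robot touches nothing.
It fails at once if the hand or arm presses the flap (contact force between any of the fingers, the arm and flap above 0.3 N).
It fails at once if the bottle, the green bar or the chuck is moved more than 25 mm or tipped over (distance of any of green_bar, waisted_chuck, white_bottle from where it was at the start of the episode above 0.025 m or angle between any of green_bar, waisted_chuck, white_bottle's own z axis and vertical above 0.5 rad).
It also fails if it takes over 72 s, if anything falls off the work surface, if the arm or the gripper's body presses on something with over 40 N, if the wrist force passes 120 N, or if a joint passes its speed limit or range.

## Robot

A 6-joint arm with a two-finger parallel gripper is mounted at the origin on a cart in front of the work surface, level with it; the furniture and walls round the work are solid. World frame = base frame: x ahead of the robot, y to its left, z up, the work surface at z = 0. Lengths are in m, angles in rad, forces in N, time in s.
With the tool pointing down it reaches from about 0.225 to 0.875 m from the base axis. Payload 3.4 kg.
Tool frame: the origin (TCP) lies at the very end of the fingers, on their centre line; the grasp point (between the pads) lies behind it (manip.grasp_offset is the z of the grasp point in the tool frame, in m); z points along the fingers, y is the line along which they close (so a half turn about z gives the same grasp; the last joint's range is limited). The gripper opens to 85 mm and grips with 20 to 120 N. Pads are 22 mm wide; open, the fingers measure 114 mm over their backs; the gripper's body (76 mm by 85 mm) begins 54 mm behind the grasp point. The pads swing forward as they close: fully open they stand 13 mm farther back than shut.
Start: joints at [-1.314, 0.276, 1.505, -0, 1.361, -0.121], TCP at [0.212, -0.534, 0.231] pointing down, gripper open.
Joint ranges: [-2.89, 2.89], [-0.75, 2.08], [0.22, 2.7], [-1.18, 4.32], [0.11, 2.71], [-2.7, 2.7]. Speed limits (rad/s): [2.57, 2.57, 3.14, 3.14, 3.14, 3.14].

## Interface

Orientations are given as a unit quaternion [w, x, y, z].
In Python, from rig import manip gives the robot as it stands.
- The arm moves only by the shell command python3 -m pendant 'ROWS' [FORCE]. ROWS is JSON, a list of rows, each an object of numbers: "dx", "dy", "dz": the shift along the tool's x, y, z in m; "rx", "ry", "rz": the turn, a rotation vector about the tool's x, y, z in degrees; "hand": the finger opening in m, from 0 to 0.0854. In form: [{"dx": .., "dy": .., "dz": .., "rx": .., "ry": .., "rz": .., "hand": ..}, ...]. A call has 1 to 12 rows; each row shifts and turns the commanded pose from where the row before left it, along the tool's axes as they then stand; what a row does not reach is not made up. A row lasts 1/12 s, in which the tool goes at most 41.7 mm and 7.16 degrees, less where a joint would pass 70% of its speed; a pose out of reach is approached as far as the arm can. A call is refused whole if a number of a shift passes 0.0417 or a number of a turn 7.16, either way. A call with a gripper value outside its range is refused whole. The fingers move at their own pace and stop on an object; FORCE is the grip in N (left out, the last holds). Time passes only in rows, so rows that do not move let the fingers close. It gives the time, the measured TCP pose, the force, the opening and the grip force at its end, in the units of the state.
- manip.get_state(): the state, without advancing time (a new reading comes with each control period).
- manip.get_image(name): name is "scene" or "top"; returns a dict with "frame" (400x640x3 uint8, red, green, blue), "fx", "fy", "cx", "cy" (pixels), "position" and "attitude" of the camera in the world. Camera axes: x right, y up, looking along -z (the intrinsics and any distortion apply to the point x, -y, -z); pixel columns grow to the right and rows downward; lengths in m; the calibration is good to about 2 mm. A picture is of the moment at which its call begins. There is no depth.
- manip.sign_off(): hands the job in; it is judged then, once.
The state is a dict: "clock": time; "qpos": joint angles; "qd": joint speeds; "effort": joint torques, N m; "position": TCP position; "ee_rot": TCP orientation; "contact_force": force on the tool from outside, world axes, zero at the start; "moment": the same for the moment, N m; "width": finger opening in m; "gripper_force": force on a finger pad.
Only numpy, scipy, OpenCV 4.12 (cv2) and the standard library are available. Lean on these libraries where they do the work, as an engineer would, in place of code of your own. Each camera call takes 0.05 s, during which the arm holds its last target. There are 200 camera calls.

## Working session

There is one attempt and no reset: what is moved stays moved. The work goes in short steps, Python scripts to look and compute and a shell command to move; the robot and the scene stay as the last step left them, time stands still between calls to the robot, and variables do not carry over. Pictures are saved under pics/ and viewed, at most 10 in all, crops included, and the job is handed in when it is done.

```bash
ls; mkdir -p pics; python3 - <<'E'
from rig import manip
import cv2
print(manip.get_state(), manip.grasp_offset)
for n in("scene","top"):
    im=manip.get_image(n); print({k:v for k,v in im.items() if k!="frame"})
    cv2.imwrite(f"pics/{n}0.png",im["frame"][:,:,::-1])
E
```

```text
pics
{'clock': 0.0, 'qpos': array([-1.31399169e+00,  2.76584666e-01,  1.50615333e+00, -1.74904169e-05,
        1.36070019e+00, -1.20992700e-01]), 'qd': array([-0.00107908,  0.0005466 , -0.00019944, -0.00105485,  0.00092803,
        0.00031379]), 'effort': array([-4.51241258e-04, -4.16772830e+01, -2.45807844e+01, -1.72934870e-04,
        1.12783894e-02, -8.83982354e-08]), 'position': array([ 0.21195726, -0.53392652,  0.23043756]), 'ee_rot': array([-9.20061031e-04,  9.82210874e-01,  1.87778987e-01, -7.11448207e-05]), 'contact_force': array([ 0.15295151, -1.10228942,  0.23406042]), 'moment': array([-0.02333105, -0.06408037,  0.03361577]), 'gripper_force': 0.0, 'width': 0.08549606688187329} -0.0187
{'fx': 471.28242472114226, 'fy': 471.28242472114226, 'cx': 316.76055461363325, 'cy': 197.25039443213018, 'position': array([ 0.7979621 , -1.30154427,  0.73762408]), 'attitude': array([0.83902757, 0.53780744, 0.03457658, 0.07483548])}
{'fx': 475.59822099357547, 'fy': 475.59822099357547, 'cx': 316.68020295261204, 'cy': 202.02580846956664, 'position': array([0.54299585, 0.01709655, 1.26644265]), 'attitude': array([-0.70343675, -0.00908271,  0.02328049,  0.71031842])}
```

View pics/scene0.png

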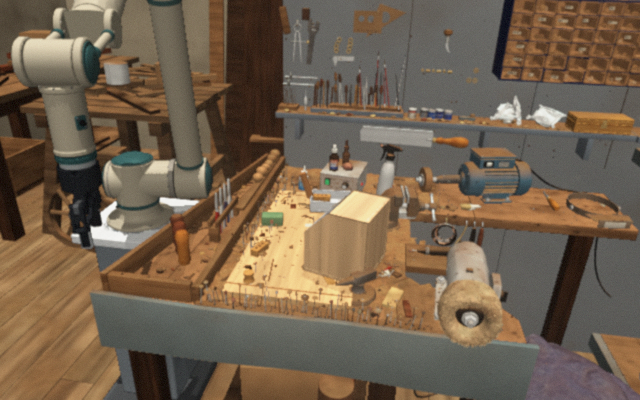

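View pics/top0.png

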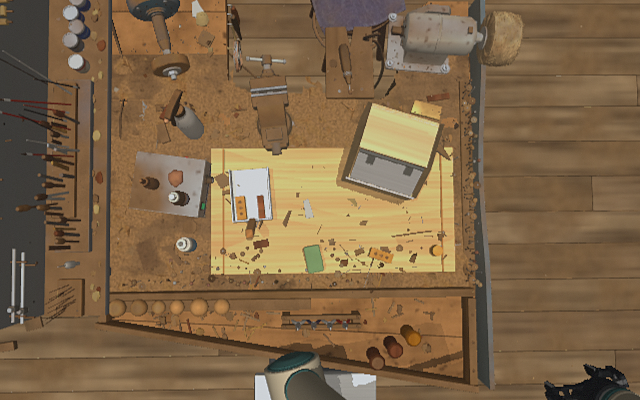

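The top view shows the scoop at about (250,195) with its handle toward the robot, the box at (392,150) with its flap on the lower side, the stray block at about (380,254), the green bar at (313,258), the chuck at (436,251) and the bottle at (186,243). Next I'll zoom in and measure.

```bash
python3 - <<'E'
import cv2
a=cv2.imread("pics/top0.png")
cv2.imwrite("pics/top0z.png",cv2.resize(a[92:282,205:465],None,fx=3,fy=3,interpolation=cv2.INTER_CUBIC))
E
cat > h.py <<'E'
import numpy as np, cv2
from scipy.spatial.transform import Rotation as R
from rig import manip
def rot(q): return R.from_quat(np.roll(q,-1))
def cast(im,uv,z):
    uv=np.atleast_2d(uv).astype(float)
    d=np.c_[(uv[:,0]-im["cx"])/im["fx"],-(uv[:,1]-im["cy"])/im["fy"],-np.ones(len(uv))]
    d=rot(im["attitude"]).apply(d); p=im["position"]
    return p+d*((z-p[2])/d[:,2])[:,None]
def proj(im,P):
    c=rot(im["attitude"]).inv().apply(np.atleast_2d(P)-im["position"])
    return np.c_[im["cx"]+im["fx"]*c[:,0]/-c[:,2],im["cy"]+im["fy"]*c[:,1]/c[:,2]]
E
```

```text
(no output)
```

View pics/top0z.png

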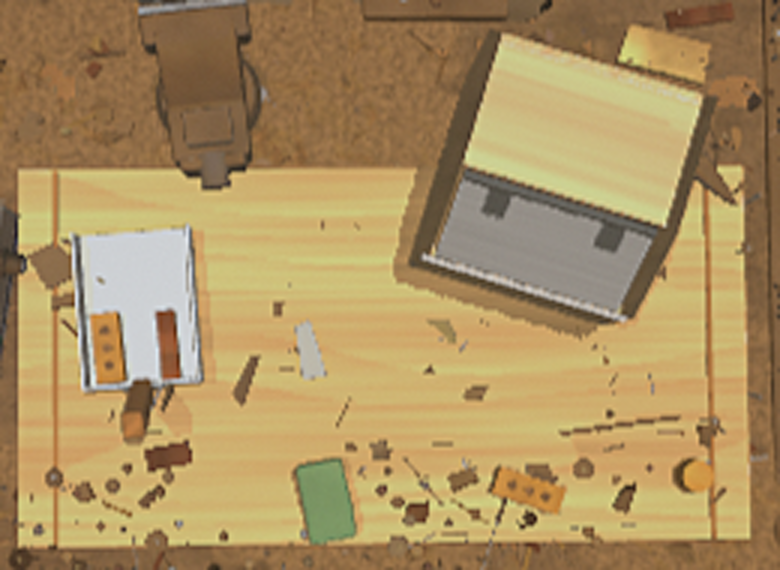

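The zoomed view shows the scoop rim corners at crop (73,235), (187,227), (202,382) and (85,390), and the handle end at (135,425). The stray block is centred at (527,488). The box's top edge runs (465,168)–(664,228) and its sill (420,258)–(628,320).

```bash
python3 - <<'E'
from h import *
im=manip.get_image("top"); f=im["frame"]; hsv=cv2.cvtColor(f,cv2.COLOR_RGB2HSV)
Z=lambda p:[((x+.5)/3-.5+205,(y+.5)/3-.5+92) for x,y in p]
pr=lambda n,P:print(n,np.round(P[:,:2]*1000).tolist())
# block: saturation/hue mask in windows
def blk(x0,x1,y0,y1,z,lo=(5,150,110),hi=(20,255,255)):
    m=cv2.inRange(hsv[y0:y1,x0:x1],np.array(lo),np.array(hi))
    m=cv2.morphologyEx(m,cv2.MORPH_CLOSE,np.ones((5,5)))
    n,l,s,c=cv2.connectedComponentsWithStats(m); i=1+s[1:,4].argmax()
    r=cv2.minAreaRect(np.argwhere(l==i)[:,::-1].astype(np.float32))
    b=cv2.boxPoints(r)+[x0,y0]; P=cast(im,b,z); e=[P[1]-P[0],P[2]-P[1]]; L=max(e,key=np.linalg.norm)
    print("blk",s[i],cast(im,c[i]+[x0,y0],z).round(4),[round(np.linalg.norm(q)*1000) for q in e],np.degrees(np.arctan2(L[1],L[0])).round(1))
blk(362,398,243,266,.042)
blk(233,249,193,222,.022+.031)
sc=cast(im,Z([(73,235),(187,227),(202,382),(85,390)]),.065); pr("scoop rim FL FR RR RL",sc)
pr("handle top",cast(im,Z([(135,430)]),.022+.033+.09))
t=cast(im,Z([(497,33),(714,93),(664,228),(465,168)]),.207); pr("box top",t)
s=cast(im,Z([(420,258),(628,320)]),.137); pr("sill",s)
for n,a,b in(("scoop front",sc[0],sc[1]),("rear",sc[3],sc[2]),("top",t[3],t[2]),("topback",t[0],t[1]),("sill",s[0],s[1])):
    e=b-a; print(n,round(np.linalg.norm(e)*1000),np.degrees(np.arctan2(e[0],-e[1])).round(1)*-1)
for n,a,b in(("scoop L",sc[3],sc[0]),("scoop R",sc[2],sc[1]),("topL",t[3],t[0]),("topR",t[2],t[1])):
    e=b-a; print(n,round(np.linalg.norm(e)*1000),np.degrees(np.arctan2(e[1],e[0])).round(1))
pr("board corners",cast(im,Z([(17,170),(745,168),(750,540),(17,545)]),.022))
E
```

```text
blk [  7   5  25  15 218] [[ 0.4611 -0.171   0.042 ]] [24, 59] -109.0
blk [  3   3  13  26 198] [[0.5854 0.1858 0.053 ]] [27, 61] -172.1
scoop rim FL FR RR RL [[681.0, 214.0], [687.0, 118.0], [556.0, 106.0], [550.0, 204.0]]
handle top [[518.0, 152.0]]
box top [[815.0, -128.0], [768.0, -291.0], [666.0, -251.0], [713.0, -102.0]]
sill [[652.0, -73.0], [601.0, -238.0]]
scoop front 96 -3.6
rear 98 -3.3
top 156 17.3
topback 170 15.9
sill 173 17.1
scoop L 131 4.3
scoop R 131 5.2
topL 105 -14.1
topR 109 -21.4
board corners [[743.0, 269.0], [741.0, -371.0], [414.0, -368.0], [418.0, 269.0]]
```

```bash
cat >> h.py <<'E'
def toolR(yaw,tilt=0):  # tool x at yaw (deg), then ry=tilt
    return R.from_euler("z",yaw,degrees=True)*R.from_euler("x",180,degrees=True)*R.from_euler("y",tilt,degrees=True)
def delta(p,Rt):
    s=manip.get_state(); Rc=rot(s["ee_rot"])
    print("t",round(s["clock"],2),"shift mm",(Rc.inv().apply(np.array(p)-s["position"])*1000).round(1),"turn deg",np.degrees((Rc.inv()*Rt).as_rotvec()).round(2),"w",round(s["width"],4),"gf",round(s["gripper_force"],1),"F",s["contact_force"].round(1),"q",s["qpos"].round(2))
E
python3 -m pendant '[{"dx":0.0304,"dy":-0.0204},{"dx":0.0304,"dy":-0.0204},{"dx":0.0304,"dy":-0.0204},{"dx":0.0304,"dy":-0.0204},{"dx":0.0304,"dy":-0.0204},{"dx":0.0304,"dy":-0.0204},{"dx":0.0304,"dy":-0.0204},{"dx":0.0304,"dy":-0.0204},{"dx":0.0304,"dy":-0.0204},{"dx":0.0304,"dy":-0.0204},{"dx":0.0304,"dy":-0.0204},{"dx":0.0304,"dy":-0.0204}]'
python3 -m pendant '[{"rz":-7.05,"hand":0.05},{"rz":-7.05,"hand":0.05},{"rz":-7.05,"hand":0.05},{"rz":-7.05,"hand":0.05},{"rz":-7.05,"hand":0.05},{"rz":-7.05,"hand":0.05},{"rz":-7.05,"hand":0.05},{},{}]'
python3 -c "
from h import *
delta([.461,-.171,.10],toolR(71))"
```

```text
t 0.15 shift mm [ 365.3 -245.4  131. ] turn deg [ -0.07  -0.05 -49.35] w 0.0852 gf 0.0 F [-0.5 -0.1  0. ] q [-1.31  0.28  1.51  0.    1.36 -0.12]invalid input
invalid input
```

```bash
python3 -m pendant '[{"dx":0.0304,"dy":-0.0204,"dz":0,"rx":0,"ry":0,"rz":0,"hand":0.05}]'; python3 -m pendant '[{"dx":0.0304,"dy":-0.0204,"dz":0.0,"rx":0.0,"ry":0.0,"rz":0.0,"hand":0.05}]' 60; python3 -m pendant --help
```

```text
clock: 0.23
position: [0.2305, -0.509, 0.2305]
ee_rot: [0.002, 0.983, 0.186, -0.002]
contact_force: [1.9, 0.5, -0.1]
width: 0.0753
gripper_force: 0.0
clock: 0.32
position: [0.2532, -0.4745, 0.2305]
ee_rot: [-0.0, 0.983, 0.186, -0.0]
contact_force: [-0.7, 0.1, 0.6]
width: 0.064
gripper_force: 0.0invalid input: not JSON, or not a number
```

```bash

python3 -m pendant '[{"dx":0.0304,"dy":-0.0204,"dz":0,"rx":0,"ry":0,"rz":0,"hand":0.05},{"dx":0.0304,"dy":-0.0204,"dz":0,"rx":0,"ry":0,"rz":0,"hand":0.05},{"dx":0.0304,"dy":-0.0204,"dz":0,"rx":0,"ry":0,"rz":0,"hand":0.05},{"dx":0.0304,"dy":-0.0204,"dz":0,"rx":0,"ry":0,"rz":0,"hand":0.05},{"dx":0.0304,"dy":-0.0204,"dz":0,"rx":0,"ry":0,"rz":0,"hand":0.05},{"dx":0.0304,"dy":-0.0204,"dz":0,"rx":0,"ry":0,"rz":0,"hand":0.05},{"dx":0.0304,"dy":-0.0204,"dz":0,"rx":0,"ry":0,"rz":0,"hand":0.05},{"dx":0.0304,"dy":-0.0204,"dz":0,"rx":0,"ry":0,"rz":0,"hand":0.05},{"dx":0.0304,"dy":-0.0204,"dz":0,"rx":0,"ry":0,"rz":0,"hand":0.05},{"dx":0.0304,"dy":-0.0204,"dz":0,"rx":0,"ry":0,"rz":0,"hand":0.05}]' >/dev/null
python3 -m pendant '[{"dx":0,"dy":0,"dz":0,"rx":0,"ry":0,"rz":-7.05,"hand":0.05},{"dx":0,"dy":0,"dz":0,"rx":0,"ry":0,"rz":-7.05,"hand":0.05},{"dx":0,"dy":0,"dz":0,"rx":0,"ry":0,"rz":-7.05,"hand":0.05},{"dx":0,"dy":0,"dz":0,"rx":0,"ry":0,"rz":-7.05,"hand":0.05},{"dx":0,"dy":0,"dz":0,"rx":0,"ry":0,"rz":-7.05,"hand":0.05},{"dx":0,"dy":0,"dz":0,"rx":0,"ry":0,"rz":-7.05,"hand":0.05},{"dx":0,"dy":0,"dz":0,"rx":0,"ry":0,"rz":-7.05,"hand":0.05},{"dx":0,"dy":0,"dz":0,"rx":0,"ry":0,"rz":0,"hand":0.05},{"dx":0,"dy":0,"dz":0,"rx":0,"ry":0,"rz":0,"hand":0.05}]' >/dev/null
python3 -c "
from h import *
delta([.461,-.171,.025],toolR(71))"
```

```text
t 1.9 shift mm [ 1.300e+00 -1.000e-01  2.061e+02] turn deg [-0.03  0.   -0.18] w 0.0501 gf 0.0 F [ 0.5  0.4 -0.1] q [-0.5   0.15  1.67 -0.    1.32 -0.16]
```

```bash

python3 -m pendant '[{"dx":0.001,"dy":0,"dz":0.03,"rx":0,"ry":0,"rz":0,"hand":0.05},{"dx":0,"dy":0,"dz":0.03,"rx":0,"ry":0,"rz":0,"hand":0.05},{"dx":0,"dy":0,"dz":0.03,"rx":0,"ry":0,"rz":0,"hand":0.05},{"dx":0,"dy":0,"dz":0.03,"rx":0,"ry":0,"rz":0,"hand":0.05},{"dx":0,"dy":0,"dz":0.03,"rx":0,"ry":0,"rz":0,"hand":0.05},{"dx":0,"dy":0,"dz":0.03,"rx":0,"ry":0,"rz":0,"hand":0.05},{"dx":0,"dy":0,"dz":0.015,"rx":0,"ry":0,"rz":0,"hand":0.05},{"dx":0,"dy":0,"dz":0.010,"rx":0,"ry":0,"rz":0,"hand":0.05},{"dx":0,"dy":0,"dz":0,"rx":0,"ry":0,"rz":0,"hand":0.05}]'
python3 -m pendant '[{"dx":0,"dy":0,"dz":0,"rx":0,"ry":0,"rz":0,"hand":0.01},{"dx":0,"dy":0,"dz":0,"rx":0,"ry":0,"rz":0,"hand":0.01},{"dx":0,"dy":0,"dz":0,"rx":0,"ry":0,"rz":0,"hand":0.01},{"dx":0,"dy":0,"dz":0,"rx":0,"ry":0,"rz":0,"hand":0.01},{"dx":0,"dy":0,"dz":0,"rx":0,"ry":0,"rz":0,"hand":0.01},{"dx":0,"dy":0,"dz":0,"rx":0,"ry":0,"rz":0,"hand":0.01}]' 30
```

```text
clock: 2.65
position: [0.4595, -0.1706, 0.024]
ee_rot: [-0.002, 0.815, 0.58, -0.001]
contact_force: [0.5, -0.1, 0.1]
width: 0.05
gripper_force: 0.0
clock: 3.15
position: [0.4619, -0.1718, 0.0272]
ee_rot: [0.001, 0.814, 0.581, 0.0]
contact_force: [0.3, 0.3, 5.2]
width: 0.0234
gripper_force: 30.6
```

```bash

python3 -m pendant '[{"dx":0,"dy":0,"dz":-0.015,"rx":0,"ry":0,"rz":0,"hand":0.01},{"dx":0,"dy":0,"dz":-0.03,"rx":0,"ry":0,"rz":0,"hand":0.01},{"dx":0,"dy":0,"dz":-0.035,"rx":0,"ry":0,"rz":0,"hand":0.01},{"dx":0,"dy":0,"dz":-0.035,"rx":0,"ry":0,"rz":0,"hand":0.01},{"dx":0,"dy":0,"dz":-0.035,"rx":0,"ry":0,"rz":0,"hand":0.01},{"dx":0,"dy":0,"dz":-0.025,"rx":0,"ry":0,"rz":0,"hand":0.01},{"dx":0,"dy":0,"dz":0,"rx":0,"ry":0,"rz":0,"hand":0.01}]'
python3 -c "
from h import *
delta([.6524,.1629,.10],toolR(4))"
```

```text
clock: 3.73
position: [0.4643, -0.173, 0.2071]
ee_rot: [0.005, 0.814, 0.581, 0.003]
contact_force: [0.6, -0.2, 0.2]
width: 0.0232
gripper_force: 30.0
t 3.73 shift mm [379.1  67.2 107.2] turn deg [ 0.67 -0.29 67.  ] w 0.0232 gf 30.0 F [ 0.6 -0.2  0.2] q [-0.5   0.17  1.72 -0.    1.25 -0.17]
```

Move across (12 rows), then turn +67° about z.

```bash

python3 -m pendant '[{"dx":0.0315,"dy":0.0056,"dz":0,"rx":0,"ry":0,"rz":0,"hand":0.01},{"dx":0.0315,"dy":0.0056,"dz":0,"rx":0,"ry":0,"rz":0,"hand":0.01},{"dx":0.0315,"dy":0.0056,"dz":0,"rx":0,"ry":0,"rz":0,"hand":0.01},{"dx":0.0315,"dy":0.0056,"dz":0,"rx":0,"ry":0,"rz":0,"hand":0.01},{"dx":0.0315,"dy":0.0056,"dz":0,"rx":0,"ry":0,"rz":0,"hand":0.01},{"dx":0.0315,"dy":0.0056,"dz":0,"rx":0,"ry":0,"rz":0,"hand":0.01},{"dx":0.0315,"dy":0.0056,"dz":0,"rx":0,"ry":0,"rz":0,"hand":0.01},{"dx":0.0315,"dy":0.0056,"dz":0,"rx":0,"ry":0,"rz":0,"hand":0.01},{"dx":0.0315,"dy":0.0056,"dz":0,"rx":0,"ry":0,"rz":0,"hand":0.01},{"dx":0.0315,"dy":0.0056,"dz":0,"rx":0,"ry":0,"rz":0,"hand":0.01},{"dx":0.0315,"dy":0.0056,"dz":0,"rx":0,"ry":0,"rz":0,"hand":0.01},{"dx":0.0315,"dy":0.0056,"dz":0,"rx":0,"ry":0,"rz":0,"hand":0.01}]' >/dev/null
python3 -m pendant '[{"dx":0,"dy":0,"dz":0,"rx":0,"ry":0,"rz":6.7,"hand":0.01},{"dx":0,"dy":0,"dz":0,"rx":0,"ry":0,"rz":6.7,"hand":0.01},{"dx":0,"dy":0,"dz":0,"rx":0,"ry":0,"rz":6.7,"hand":0.01},{"dx":0,"dy":0,"dz":0,"rx":0,"ry":0,"rz":6.7,"hand":0.01},{"dx":0,"dy":0,"dz":0,"rx":0,"ry":0,"rz":6.7,"hand":0.01},{"dx":0,"dy":0,"dz":0,"rx":0,"ry":0,"rz":6.7,"hand":0.01},{"dx":0,"dy":0,"dz":0,"rx":0,"ry":0,"rz":6.7,"hand":0.01},{"dx":0,"dy":0,"dz":0,"rx":0,"ry":0,"rz":6.7,"hand":0.01},{"dx":0,"dy":0,"dz":0,"rx":0,"ry":0,"rz":6.7,"hand":0.01},{"dx":0,"dy":0,"dz":0,"rx":0,"ry":0,"rz":6.7,"hand":0.01},{"dx":0,"dy":0,"dz":0,"rx":0,"ry":0,"rz":0,"hand":0.01},{"dx":0,"dy":0,"dz":0,"rx":0,"ry":0,"rz":0,"hand":0.01}]' >/dev/null
python3 -c "
from h import *
delta([.6524,.1629,.042],toolR(4))"
```

```text
t 5.73 shift mm [  5.2   1.4 158.2] turn deg [0.01 0.1  0.16] w 0.0238 gf 29.9 F [ 0.1 -0.7 -0.2] q [ 0.14  0.43  1.34 -0.    1.37  1.64]
```

```bash

python3 -m pendant '[{"dx":0.005,"dy":0.0015,"dz":0.03,"rx":0,"ry":0,"rz":0,"hand":0.01},{"dx":0,"dy":0,"dz":0.03,"rx":0,"ry":0,"rz":0,"hand":0.01},{"dx":0,"dy":0,"dz":0.03,"rx":0,"ry":0,"rz":0,"hand":0.01},{"dx":0,"dy":0,"dz":0.03,"rx":0,"ry":0,"rz":0,"hand":0.01},{"dx":0,"dy":0,"dz":0.02,"rx":0,"ry":0,"rz":0,"hand":0.01},{"dx":0,"dy":0,"dz":0.01,"rx":0,"ry":0,"rz":0,"hand":0.01},{"dx":0,"dy":0,"dz":0.01,"rx":0,"ry":0,"rz":0,"hand":0.01},{"dx":0,"dy":0,"dz":0,"rx":0,"ry":0,"rz":0,"hand":0.01},{"dx":0,"dy":0,"dz":0,"rx":0,"ry":0,"rz":0,"hand":0.01}]'
python3 -m pendant '[{"dx":0,"dy":0,"dz":0,"rx":0,"ry":0,"rz":0,"hand":0.045},{"dx":0,"dy":0,"dz":0,"rx":0,"ry":0,"rz":0,"hand":0.045},{"dx":0,"dy":0,"dz":0,"rx":0,"ry":0,"rz":0,"hand":0.045},{"dx":0,"dy":0,"dz":0,"rx":0,"ry":0,"rz":0,"hand":0.045},{"dx":0,"dy":0,"dz":-0.01,"rx":0,"ry":0,"rz":0,"hand":0.045},{"dx":0,"dy":0,"dz":-0.03,"rx":0,"ry":0,"rz":0,"hand":0.045},{"dx":0,"dy":0,"dz":-0.04,"rx":0,"ry":0,"rz":0,"hand":0.045},{"dx":0,"dy":0,"dz":-0.04,"rx":0,"ry":0,"rz":0,"hand":0.045},{"dx":0,"dy":0,"dz":-0.04,"rx":0,"ry":0,"rz":0,"hand":0.045},{"dx":0,"dy":0,"dz":-0.04,"rx":0,"ry":0,"rz":0,"hand":0.06},{"dx":0,"dy":0,"dz":-0.02,"rx":0,"ry":0,"rz":0,"hand":0.06},{"dx":0,"dy":0,"dz":0,"rx":0,"ry":0,"rz":0,"hand":0.06}]'
python3 -c "
from h import *
# scoop_grip with tool tilt; safe standoff 120mm back along tool axis
Rt=toolR(4,18); g=np.array([.6185-.09*.9976,.1605-.09*.07,.117]); z=Rt.apply([0,0,1])
print(g,z, g+z*.0187)
delta(g-z*.15,Rt)"
```

```text
clock: 6.48
position: [0.6535, 0.163, 0.0418]
ee_rot: [-0.0, 0.999, 0.035, 0.0]
contact_force: [0.4, 0.1, -0.4]
width: 0.0232
gripper_force: 29.9
clock: 7.48
position: [0.6556, 0.1634, 0.2696]
ee_rot: [-0.001, 0.999, 0.035, 0.007]
contact_force: [1.6, 0.3, 0.0]
width: 0.0599
gripper_force: 0.0
[0.528716 0.1542   0.117   ] [ 0.30826424  0.02155594 -0.95105652] [0.53448054 0.1546031  0.09921524]
t 7.48 shift mm [-173.7    0.3    7.6] turn deg [-0.05 17.21 -0.  ] w 0.0599 gf 0.0 F [1.6 0.3 0. ] q [ 0.14  0.41  1.21 -0.    1.51  1.64]
```

```bash

python3 -m pendant '[{"dx":-0.03,"dy":0,"dz":0,"rx":0,"ry":0,"rz":0,"hand":0.06},{"dx":-0.03,"dy":0,"dz":0,"rx":0,"ry":0,"rz":0,"hand":0.06},{"dx":-0.03,"dy":0,"dz":0,"rx":0,"ry":0,"rz":0,"hand":0.06},{"dx":-0.03,"dy":0,"dz":0,"rx":0,"ry":0,"rz":0,"hand":0.06},{"dx":-0.03,"dy":0,"dz":0,"rx":0,"ry":0,"rz":0,"hand":0.06},{"dx":-0.024,"dy":0,"dz":0,"rx":0,"ry":0,"rz":0,"hand":0.06},{"dx":0,"dy":0,"dz":0,"rx":0,"ry":6,"rz":0,"hand":0.06},{"dx":0,"dy":0,"dz":0,"rx":0,"ry":6,"rz":0,"hand":0.06},{"dx":0,"dy":0,"dz":0,"rx":0,"ry":6,"rz":0,"hand":0.06},{"dx":0,"dy":0,"dz":0,"rx":0,"ry":0,"rz":0,"hand":0.06},{"dx":0,"dy":0,"dz":0,"rx":0,"ry":0,"rz":0,"hand":0.06}]'
python3 - <<'E'
from h import *
delta([.5345,.1546,.0992],toolR(4,18))
a=manip.get_image("top"); b=manip.get_image("scene")
A=cv2.resize(a["frame"][140:280,205:345],None,fx=4,fy=4,interpolation=cv2.INTER_CUBIC)
u=proj(b,[.60,.15,.06])[0].astype(int); print(u)
B=cv2.resize(b["frame"][u[1]-35:u[1]+35,u[0]-28:u[0]+2][:, :],None,fx=8,fy=8,interpolation=cv2.INTER_CUBIC)
cv2.imwrite("pics/p1.png",np.hstack([A,B])[:,:,::-1])
E
```

```text
clock: 8.4
position: [0.4774, 0.1507, 0.2611]
ee_rot: [-0.005, 0.987, 0.035, 0.155]
contact_force: [0.6, -0.7, 1.4]
width: 0.06
gripper_force: 0.0
t 8.4 shift mm [4.800e+00 1.000e-01 1.717e+02] turn deg [0.   0.13 0.04] w 0.06 gf 0.0 F [ 0.6 -0.7  1.4] q [ 0.19 -0.01  1.82 -0.04  1.02  1.71]
[324 197]
```

View pics/p1.png

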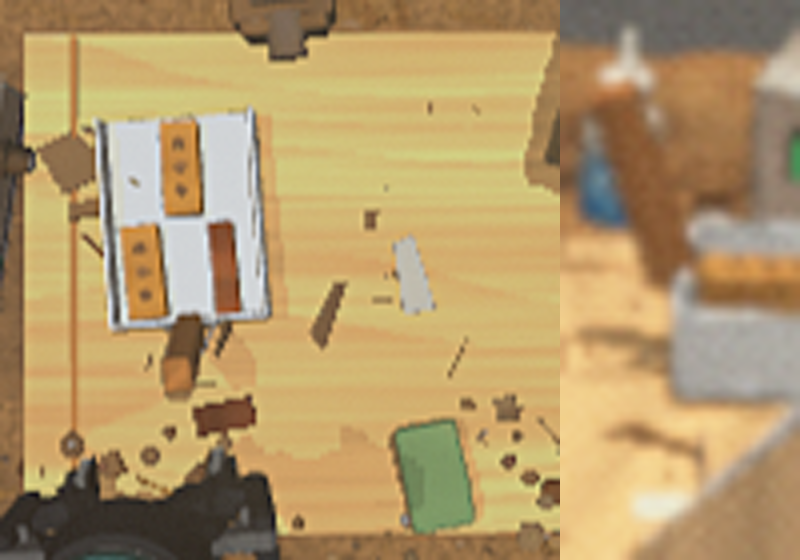

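The top view shows the stray block lying lengthwise in the front half of the scoop (crop 181,168), with both offcuts behind it. The handle end is at (178,378), in line with the hand, so I'll grip the handle now.

```bash

python3 -m pendant '[{"dx":0.005,"dy":0,"dz":0.03,"rx":0,"ry":0,"rz":0,"hand":0.06},{"dx":0,"dy":0,"dz":0.03,"rx":0,"ry":0,"rz":0,"hand":0.06},{"dx":0,"dy":0,"dz":0.03,"rx":0,"ry":0,"rz":0,"hand":0.06},{"dx":0,"dy":0,"dz":0.03,"rx":0,"ry":0,"rz":0,"hand":0.06},{"dx":0,"dy":0,"dz":0.03,"rx":0,"ry":0,"rz":0,"hand":0.06},{"dx":0,"dy":0,"dz":0.02,"rx":0,"ry":0,"rz":0,"hand":0.06},{"dx":0,"dy":0,"dz":0,"rx":0,"ry":0,"rz":0,"hand":0.06},{"dx":0,"dy":0,"dz":0,"rx":0,"ry":0,"rz":0,"hand":0.06}]'
python3 -m pendant '[{"dx":0,"dy":0,"dz":0,"rx":0,"ry":0,"rz":0,"hand":0.005},{"dx":0,"dy":0,"dz":0,"rx":0,"ry":0,"rz":0,"hand":0.005},{"dx":0,"dy":0,"dz":0,"rx":0,"ry":0,"rz":0,"hand":0.005},{"dx":0,"dy":0,"dz":0,"rx":0,"ry":0,"rz":0,"hand":0.005},{"dx":0,"dy":0,"dz":0,"rx":0,"ry":0,"rz":0,"hand":0.005},{"dx":0,"dy":0,"dz":0,"rx":0,"ry":0,"rz":0,"hand":0.005},{"dx":0,"dy":0,"dz":0,"rx":0,"ry":0,"rz":0,"hand":0.005},{"dx":0,"dy":0,"dz":0,"rx":0,"ry":0,"rz":0,"hand":0.005},{"dx":0,"dy":0,"dz":0,"rx":0,"ry":0,"rz":0,"hand":0.005}]' 110
```

```text
clock: 9.17
position: [0.538, 0.1547, 0.0999]
ee_rot: [-0.005, 0.987, 0.034, 0.155]
contact_force: [-0.1, 0.8, 0.3]
width: 0.06
gripper_force: 0.0
clock: 9.92
position: [0.5373, 0.1551, 0.1029]
ee_rot: [-0.006, 0.987, 0.035, 0.158]
contact_force: [-1.8, 1.1, 6.8]
width: 0.0169
gripper_force: 107.1
```

```bash

python3 -m pendant '[{"dx":0.0031,"dy":0,"dz":-0.0095,"rx":0,"ry":0,"rz":0,"hand":0.005},{"dx":0.0031,"dy":0,"dz":-0.0095,"rx":0,"ry":0,"rz":0,"hand":0.005},{"dx":0.0062,"dy":0,"dz":-0.019,"rx":0,"ry":0,"rz":0,"hand":0.005},{"dx":0.0062,"dy":0,"dz":-0.019,"rx":0,"ry":0,"rz":0,"hand":0.005},{"dx":0.0062,"dy":0,"dz":-0.019,"rx":0,"ry":0,"rz":0,"hand":0.005},{"dx":0.0062,"dy":0,"dz":-0.019,"rx":0,"ry":0,"rz":0,"hand":0.005},{"dx":0.0062,"dy":0,"dz":-0.019,"rx":0,"ry":0,"rz":0,"hand":0.005},{"dx":0.0062,"dy":0,"dz":-0.019,"rx":0,"ry":0,"rz":0,"hand":0.005},{"dx":0,"dy":0,"dz":0,"rx":0,"ry":0,"rz":0,"hand":0.005},{"dx":0,"dy":0,"dz":0,"rx":0,"ry":0,"rz":0,"hand":0.005}]'
python3 - <<'E'
from h import *
s=manip.get_state(); print(s["moment"],s["contact_force"])
a=manip.get_image("top"); b=manip.get_image("scene")
A=cv2.resize(a["frame"][140:280,185:325],None,fx=4,fy=4,interpolation=cv2.INTER_CUBIC)
u=proj(b,[.62,.155,.18])[0].astype(int); print(u)
B=cv2.resize(b["frame"][u[1]-60:u[1]+40,u[0]-50:u[0]+40],(240*90//100*1,560) if 0 else None,fx=5.6,fy=5.6,interpolation=cv2.INTER_CUBIC)[:, :]
B=cv2.resize(B,(0,0),fx=.47,fy=.47); B=np.vstack([B,np.zeros((560-B.shape[0],B.shape[1],3),np.uint8)])
cv2.imwrite("pics/p2.png",np.hstack([A,B])[:,:,::-1]); print(A.shape,B.shape)
E
```

```text
clock: 10.75
position: [0.5363, 0.1548, 0.2413]
ee_rot: [-0.005, 0.987, 0.034, 0.157]
contact_force: [-0.3, 0.3, -3.1]
width: 0.0169
gripper_force: 107.5
[-0.10053772  0.4159695   0.03048573] [-0.28056582  0.29041487 -3.10645807]
[331 164]
(560, 560, 3) (560, 237, 3)
```

View pics/p2.png

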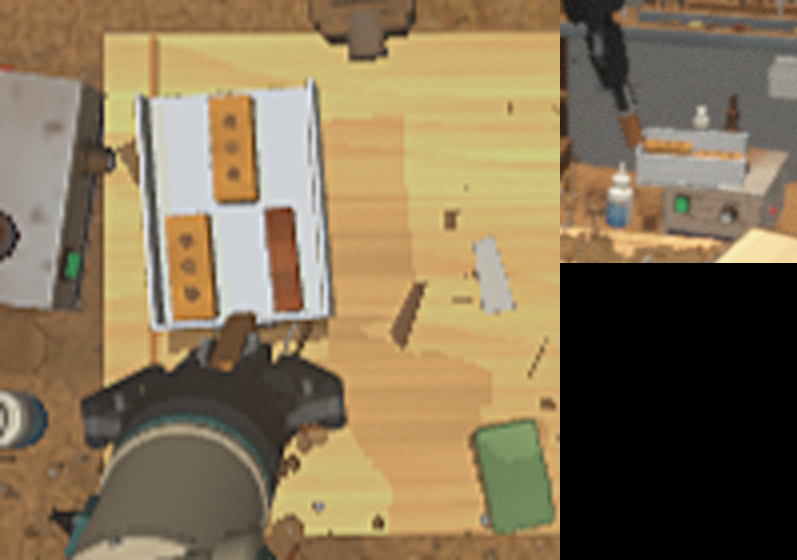

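The top crop shows the scoop lifted with all three pieces still in place. Its rim corners are (137,97), (312,88), (330,318) and (152,328). The scene crop shows it level. Next I'll work out the tray's pose relative to the tool and plan the carry.

```bash
cat >> h.py <<'E'
# scoop in tool frame, from the grasp; box pose
RT0=toolR(4,18); P0=np.array([.5373,.1551,.1029])
ST=RT0.inv().apply(np.array([.6185,.1605,.022])-P0); SR=RT0.inv()*R.from_euler("z",4,degrees=True)
BC=np.array([.709,-.181,.022]); BY=-17.
def plan(lx,lz,pitch,by=0,yaw=BY):  # lip (box mm) -> tcp pose
    B=R.from_euler("z",BY,degrees=True)
    RS=R.from_euler("z",yaw,degrees=True)*R.from_euler("y",pitch,degrees=True)
    lip=BC+B.apply(np.array([lx,by,lz])/1000)
    o=lip-RS.apply([.067,0,.008]); RT=RS*SR.inv()
    return o-RT.apply(ST), RT
E
python3 - <<'E'
from h import *
im=manip.get_image("top"); s=manip.get_state()
c=cast(im,[(185+x/4,140+y/4) for x,y in((137,97),(312,88),(330,318),(152,328))],.204)
print(c.round(3),"centre",c.mean(0).round(4))
for i,j in((0,1),(3,2)): e=c[i]-c[j]; print(np.linalg.norm(e).round(3),np.degrees(np.arctan2(-e[0],e[1])))
for i,j in((3,0),(2,1)): e=c[j]-c[i]; print(np.linalg.norm(e).round(3),np.degrees(np.arctan2(e[1],e[0])))
Rc=rot(s["ee_rot"]); print("pred centre",s["position"]+Rc.apply(ST),(Rc*SR).as_euler("ZYX",degrees=True).round(2))
p,Rt=plan(-125,147,0); print(p); delta(p,Rt)
E
```

```text
[[0.678 0.213 0.204]
 [0.682 0.115 0.204]
 [0.554 0.106 0.204]
 [0.549 0.204 0.204]] centre [0.6158 0.1593 0.204 ]
0.098 2.529609567334474
0.099 2.646748967405259
0.129 3.634155342876499
0.129 4.15511348562976
pred centre [0.61572366 0.1597935  0.15732067] [ 3.99  0.28 -0.03]
[ 0.44764757 -0.10080649  0.2419    ]
t 10.9 shift mm [-98.9 248.6 -34.9] turn deg [-6.41  0.27 19.99] w 0.0168 gf 107.6 F [-0.3 -0.1 -3.2] q [ 0.18  0.09  1.77 -0.04  0.97  1.7 ]
```

```bash

python3 -m pendant '[{"dx":0,"dy":0,"dz":0,"rx":-0.32,"ry":0,"rz":1,"hand":0.005},{"dx":0,"dy":0,"dz":0,"rx":-0.64,"ry":0,"rz":2,"hand":0.005},{"dx":0,"dy":0,"dz":0,"rx":-0.96,"ry":0.1,"rz":3,"hand":0.005},{"dx":0,"dy":0,"dz":0,"rx":-1.28,"ry":0.1,"rz":4,"hand":0.005},{"dx":0,"dy":0,"dz":0,"rx":-1.28,"ry":0.1,"rz":4,"hand":0.005},{"dx":0,"dy":0,"dz":0,"rx":-0.96,"ry":0,"rz":3,"hand":0.005},{"dx":0,"dy":0,"dz":0,"rx":-0.64,"ry":0,"rz":2,"hand":0.005},{"dx":0,"dy":0,"dz":0,"rx":-0.32,"ry":0,"rz":1,"hand":0.005},{"dx":0,"dy":0,"dz":0,"rx":0,"ry":0,"rz":0,"hand":0.005}]'
python3 -c "
from h import *
delta(*plan(-125,147,0))"
```

```text
clock: 11.65
position: [0.536, 0.155, 0.2394]
ee_rot: [0.023, 0.977, -0.146, 0.156]
contact_force: [-0.7, -0.0, -2.4]
width: 0.0167
gripper_force: 107.6
t 11.65 shift mm [ -8.4 270.5  -5.8] turn deg [-0.08 -0.12 -0.  ] w 0.0167 gf 107.6 F [-0.7 -0.  -2.4] q [ 0.26  0.12  1.74 -0.19  1.02  2.21]
```

```bash

python3 -m pendant '[{"dx":0,"dy":0.01,"dz":0,"rx":0,"ry":0,"rz":0,"hand":0.005},{"dx":0,"dy":0.02,"dz":0,"rx":0,"ry":0,"rz":0,"hand":0.005},{"dx":-0.001,"dy":0.03,"dz":-0.001,"rx":0,"ry":0,"rz":0,"hand":0.005},{"dx":-0.001,"dy":0.03,"dz":-0.001,"rx":0,"ry":0,"rz":0,"hand":0.005},{"dx":-0.002,"dy":0.03,"dz":-0.001,"rx":0,"ry":0,"rz":0,"hand":0.005},{"dx":-0.001,"dy":0.03,"dz":-0.001,"rx":0,"ry":0,"rz":0,"hand":0.005},{"dx":-0.001,"dy":0.03,"dz":-0.001,"rx":0,"ry":0,"rz":0,"hand":0.005},{"dx":-0.001,"dy":0.03,"dz":-0.001,"rx":0,"ry":0,"rz":0,"hand":0.005},{"dx":-0.001,"dy":0.03,"dz":0,"rx":0,"ry":0,"rz":0,"hand":0.005},{"dx":0,"dy":0.02,"dz":0,"rx":0,"ry":0,"rz":0,"hand":0.005},{"dx":0,"dy":0.01,"dz":0,"rx":0,"ry":0,"rz":0,"hand":0.005},{"dx":0,"dy":0,"dz":0,"rx":0,"ry":0,"rz":0,"hand":0.005}]' >/dev/null
python3 - <<'E'
from h import *
delta(*plan(-115,132,0))
a=manip.get_image("top"); b=manip.get_image("scene")
A=cv2.resize(a["frame"][92:282,285:455],None,fx=3,fy=3,interpolation=cv2.INTER_CUBIC)
B=cv2.resize(b["frame"][110:300,230:400],None,fx=1.5,fy=1.5,interpolation=cv2.INTER_CUBIC)
B=np.vstack([B,np.zeros((A.shape[0]-B.shape[0],B.shape[1],3),np.uint8)])
cv2.imwrite("pics/p3.png",np.hstack([A,B])[:,:,::-1])
E
```

```text
t 12.65 shift mm [ 4.3 -2.6 18.6] turn deg [ 0.02 -0.25 -0.21] w 0.0168 gf 108.1 F [ 0.4 -0.3 -3. ] q [-0.41 -0.08  1.93  0.04  0.97  1.45]
```

View pics/p3.png

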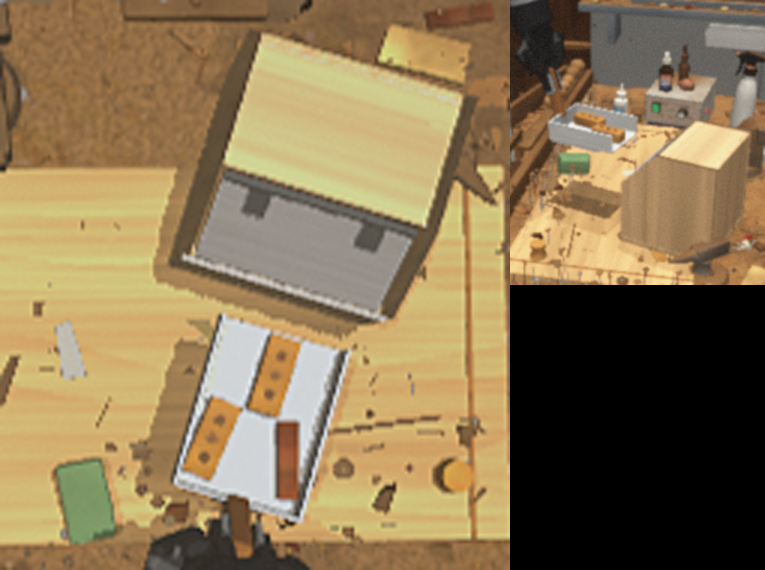

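The scoop is squared up in front of the flap with all three pieces still in it: lip corners (222,315)–(348,348), sill (180,258)–(388,318). I'll lower it to lip height and press the flap while level.

```bash

python3 -m pendant '[{"dx":0.002,"dy":-0.001,"dz":0.006,"rx":0,"ry":0,"rz":0,"hand":0.005},{"dx":0.002,"dy":-0.0015,"dz":0.012,"rx":0,"ry":-0.2,"rz":-0.2,"hand":0.005},{"dx":0.0048,"dy":0,"dz":0.0015,"rx":0,"ry":0,"rz":0,"hand":0.005},{"dx":0.0095,"dy":0,"dz":0.0031,"rx":0,"ry":0,"rz":0,"hand":0.005},{"dx":0.0095,"dy":0,"dz":0.0031,"rx":0,"ry":0,"rz":0,"hand":0.005},{"dx":0.0095,"dy":0,"dz":0.0031,"rx":0,"ry":0,"rz":0,"hand":0.005},{"dx":0.0095,"dy":0,"dz":0.0031,"rx":0,"ry":0,"rz":0,"hand":0.005},{"dx":0.0095,"dy":0,"dz":0.0031,"rx":0,"ry":0,"rz":0,"hand":0.005},{"dx":0.0095,"dy":0,"dz":0.0031,"rx":0,"ry":0,"rz":0,"hand":0.005},{"dx":0.0048,"dy":0,"dz":0.0015,"rx":0,"ry":0,"rz":0,"hand":0.005},{"dx":0,"dy":0,"dz":0,"rx":0,"ry":0,"rz":0,"hand":0.005},{"dx":0,"dy":0,"dz":0,"rx":0,"ry":0,"rz":0,"hand":0.005}]'
python3 - <<'E'
from h import *
for a in((-45,132,0),(-45,122,15),(-45,109,30),(-45,99,45),(-45,97,55)): delta(*plan(*a))
a=manip.get_image("top"); b=manip.get_image("scene")
A=cv2.resize(a["frame"][92:282,285:455],None,fx=3,fy=3,interpolation=cv2.INTER_CUBIC)
B=cv2.resize(b["frame"][110:300,230:400],None,fx=1.5,fy=1.5,interpolation=cv2.INTER_CUBIC)
B=np.vstack([B,np.zeros((A.shape[0]-B.shape[0],B.shape[1],3),np.uint8)])
cv2.imwrite("pics/p4.png",np.hstack([A,B])[:,:,::-1])
E
```

```text
clock: 13.75
position: [0.5257, -0.1214, 0.2278]
ee_rot: [0.022, 0.977, -0.144, 0.155]
contact_force: [-0.6, 0.4, -1.0]
width: 0.017
gripper_force: 108.1
t 13.75 shift mm [-0.9  3.2  0.6] turn deg [-0.14 -0.07  0.15] w 0.017 gf 108.1 F [-0.6  0.4 -1. ] q [-0.37  0.06  1.83  0.03  0.93  1.48]
t 13.75 shift mm [ 29.9   3.2 -16.6] turn deg [ -0.12 -15.07   0.17] w 0.017 gf 108.1 F [-0.6  0.4 -1. ] q [-0.37  0.06  1.83  0.03  0.93  1.48]
t 13.75 shift mm [ 65.5   3.3 -21.3] turn deg [ -0.1  -30.07   0.18] w 0.017 gf 108.1 F [-0.6  0.4 -1. ] q [-0.37  0.06  1.83  0.03  0.93  1.48]
t 13.75 shift mm [105.1   3.4 -18. ] turn deg [ -0.07 -45.07   0.2 ] w 0.017 gf 108.1 F [-0.6  0.4 -1. ] q [-0.37  0.06  1.83  0.03  0.93  1.48]
t 13.75 shift mm [133.2   3.5 -14. ] turn deg [-5.000e-02 -5.507e+01  2.100e-01] w 0.017 gf 108.1 F [-0.6  0.4 -1. ] q [-0.37  0.06  1.83  0.03  0.93  1.48]
```

View pics/p4.png

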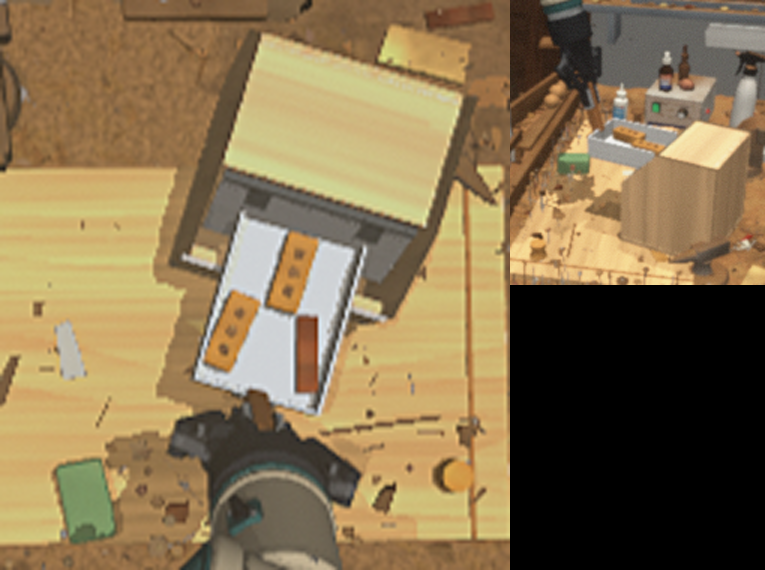

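The flap is pressed inward with the lip at (243,213)–(365,247), all three pieces are still in, and the hand is well clear. Now the tipping rows.

```bash
python3 - <<'E'
from h import *
ph=np.arange(0,61,6.); lz=np.interp(ph,[0,15,30,45,60],[132,122,109,99,97])
pr=None
for f,z in zip(ph,lz):
    p,Rt=plan(-45,z,f,by=-3)
    if pr: print(f,z,(pr[1].inv().apply(p-pr[0])*1000).round(1),np.degrees((pr[1].inv()*Rt).as_rotvec()).round(1),p.round(3))
    pr=(p,Rt)
E
```

```text
6.0 128.0 [11.5 -0.  -8. ] [ 0. -6. -0.] [ 0.531 -0.13   0.238]
12.0 124.0 [11.9  0.  -7.9] [-0. -6.  0.] [ 0.541 -0.132  0.248]
18.0 119.4 [12.2 -0.  -7.2] [ 0. -6. -0.] [ 0.552 -0.136  0.257]
24.0 114.2 [12.7  0.  -6.6] [ 0. -6. -0.] [ 0.564 -0.139  0.263]
30.0 109.0 [13.2  0.  -6.6] [ 0. -6. -0.] [ 0.577 -0.144  0.268]
36.0 105.0 [13.5  0.  -7.9] [-0. -6.  0.] [ 0.591 -0.148  0.273]
42.0 101.0 [13.9 -0.  -8. ] [-0. -6. -0.] [ 0.606 -0.152  0.276]
48.0 98.6 [13.7  0.  -9.6] [-0. -6. -0.] [ 0.622 -0.157  0.28 ]
54.0 97.8 [ 13.1   0.  -11.1] [ 0. -6. -0.] [ 0.638 -0.162  0.283]
60.0 97.0 [ 13.2  -0.  -11.1] [ 0. -6.  0.] [ 0.655 -0.167  0.284]
```

```bash

python3 -m pendant '[{"dx":0.0115,"dy":0,"dz":-0.008,"rx":0,"ry":-6,"rz":0,"hand":0.005},{"dx":0.0119,"dy":0,"dz":-0.008,"rx":0,"ry":-6,"rz":0,"hand":0.005},{"dx":0.0122,"dy":0,"dz":-0.0072,"rx":0,"ry":-6,"rz":0,"hand":0.005},{"dx":0.0127,"dy":0,"dz":-0.0066,"rx":0,"ry":-6,"rz":0,"hand":0.005},{"dx":0.0132,"dy":0,"dz":-0.0066,"rx":0,"ry":-6,"rz":0,"hand":0.005},{"dx":0.0135,"dy":0,"dz":-0.0079,"rx":0,"ry":-6,"rz":0,"hand":0.005},{"dx":0.0139,"dy":0,"dz":-0.008,"rx":0,"ry":-6,"rz":0,"hand":0.005},{"dx":0.0137,"dy":0,"dz":-0.0096,"rx":0,"ry":-6,"rz":0,"hand":0.005},{"dx":0.0131,"dy":0,"dz":-0.0111,"rx":0,"ry":-6,"rz":0,"hand":0.005},{"dx":0,"dy":0,"dz":0,"rx":0,"ry":0,"rz":0,"hand":0.005},{"dx":0,"dy":0,"dz":0,"rx":0,"ry":0,"rz":0,"hand":0.005},{"dx":0,"dy":0,"dz":0,"rx":0,"ry":0,"rz":0,"hand":0.005}]'
python3 - <<'E'
from h import *
delta(*plan(-45,97.8,54))
a=manip.get_image("top"); b=manip.get_image("scene")
A=cv2.resize(a["frame"][92:282,285:455],None,fx=3,fy=3,interpolation=cv2.INTER_CUBIC)
B=cv2.resize(b["frame"][110:300,230:400],None,fx=1.5,fy=1.5,interpolation=cv2.INTER_CUBIC)
B=np.vstack([B,np.zeros((A.shape[0]-B.shape[0],B.shape[1],3),np.uint8)])
cv2.imwrite("pics/p5.png",np.hstack([A,B])[:,:,::-1])
E
```

```text
clock: 14.85
position: [0.6404, -0.1561, 0.2833]
ee_rot: [-0.046, 0.941, -0.139, -0.305]
contact_force: [-1.7, 0.8, -1.5]
width: 0.017
gripper_force: 108.2
t 14.85 shift mm [0.  3.5 0.7] turn deg [ 0.03 -0.02  0.21] w 0.017 gf 108.2 F [-1.7  0.8 -1.5] q [-0.33  0.78  0.65 -0.03  2.33  1.52]
```

View pics/p5.png

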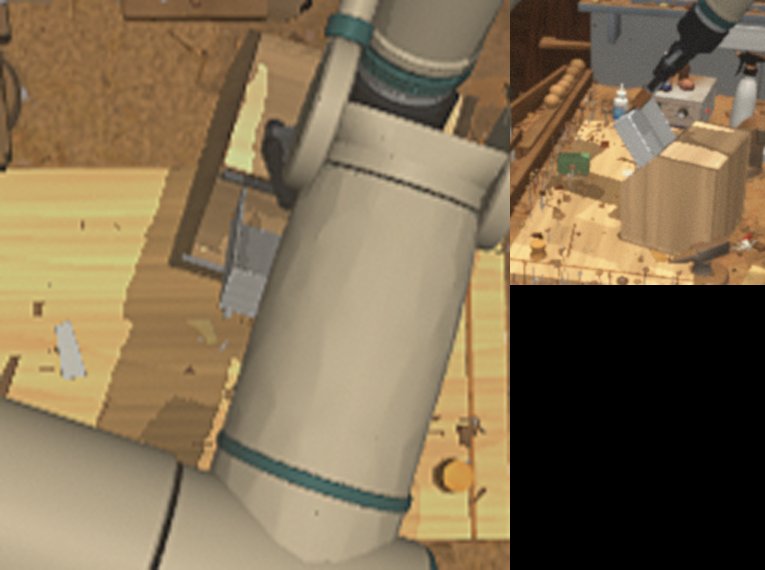

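The top view is blocked by the arm. The scene crop shows the scoop steeply tipped through the opening at (645,135) with no pieces visible. I'll tip a little more, hold, then reverse the motion and look.

```bash

python3 -m pendant '[{"dx":0.0132,"dy":0,"dz":-0.0111,"rx":0,"ry":-6,"rz":0,"hand":0.005},{"dx":0,"dy":0,"dz":0,"rx":0,"ry":0,"rz":0,"hand":0.005},{"dx":0,"dy":0,"dz":0,"rx":0,"ry":0,"rz":0,"hand":0.005},{"dx":0,"dy":0,"dz":0,"rx":0,"ry":0,"rz":0,"hand":0.005},{"dx":0,"dy":0,"dz":0,"rx":0,"ry":0,"rz":0,"hand":0.005},{"dx":0,"dy":0,"dz":0,"rx":0,"ry":0,"rz":0,"hand":0.005},{"dx":0,"dy":0,"dz":0,"rx":0,"ry":0,"rz":0,"hand":0.005},{"dx":0,"dy":0,"dz":0,"rx":0,"ry":0,"rz":0,"hand":0.005},{"dx":0,"dy":0,"dz":0,"rx":0,"ry":0,"rz":0,"hand":0.005}]'
python3 - <<'E'
from h import *
ph=np.arange(60,-1,-6.); lz=np.interp(ph,[0,15,30,45,60],[132,122,109,99,97])
pr=None
for f,z in zip(ph,lz):
    p,Rt=plan(-45,z,f,by=3)
    if pr: print(f,(pr[1].inv().apply(p-pr[0])*1000).round(1),np.degrees((pr[1].inv()*Rt).as_rotvec()).round(1))
    else: delta(p,Rt)
    pr=(p,Rt)
E
```

```text
clock: 15.7
position: [0.6559, -0.1607, 0.2878]
ee_rot: [-0.053, 0.925, -0.136, -0.352]
contact_force: [-0.9, 0.0, -2.0]
width: 0.0168
gripper_force: 108.3
t 15.7 shift mm [3.  0.6 2.5] turn deg [ 0.07 -0.35  0.19] w 0.0168 gf 108.3 F [-0.9  0.  -2. ] q [-0.33  0.89  0.47 -0.04  2.51  1.51]
54.0 [-11.9   0.   12.4] [ 0.  6. -0.]
48.0 [-11.9  -0.   12.4] [0. 6. 0.]
42.0 [-12.6  -0.   10.9] [0. 6. 0.]
36.0 [-13.    0.    9.4] [0. 6. 0.]
30.0 [-12.6  -0.    9.2] [ 0.  6. -0.]
24.0 [-12.5  -0.    7.9] [-0.  6.  0.]
18.0 [-11.9  -0.    7.9] [-0.  6.  0.]
12.0 [-11.4   0.    8.4] [-0.  6.  0.]
6.0 [-11.  -0.   9.] [ 0.  6. -0.]
0.0 [-10.6  -0.    9.1] [-0.  6.  0.]
```

```bash

python3 -m pendant '[{"dx":-0.0100,"dy":0,"dz":0.0135,"rx":0,"ry":6,"rz":0,"hand":0.005},{"dx":-0.0110,"dy":0,"dz":0.013,"rx":0,"ry":6,"rz":0,"hand":0.005},{"dx":-0.0126,"dy":0,"dz":0.0109,"rx":0,"ry":6,"rz":0,"hand":0.005},{"dx":-0.013,"dy":0,"dz":0.0094,"rx":0,"ry":6,"rz":0,"hand":0.005},{"dx":-0.0126,"dy":0,"dz":0.0092,"rx":0,"ry":6,"rz":0,"hand":0.005},{"dx":-0.0125,"dy":0,"dz":0.0079,"rx":0,"ry":6,"rz":0,"hand":0.005},{"dx":-0.0119,"dy":0,"dz":0.0079,"rx":0,"ry":6,"rz":0,"hand":0.005},{"dx":-0.0114,"dy":0,"dz":0.0084,"rx":0,"ry":6,"rz":0,"hand":0.005},{"dx":-0.011,"dy":0,"dz":0.009,"rx":0,"ry":6,"rz":0,"hand":0.005},{"dx":-0.0106,"dy":0,"dz":0.0091,"rx":0,"ry":6,"rz":0,"hand":0.005},{"dx":0,"dy":0,"dz":0,"rx":0,"ry":0,"rz":0,"hand":0.005},{"dx":0,"dy":0,"dz":0,"rx":0,"ry":0,"rz":0,"hand":0.005}]'
python3 - <<'E'
from h import *
delta(*plan(-45,132,0,by=3))
a=manip.get_image("top"); b=manip.get_image("scene")
A=cv2.resize(a["frame"][92:282,285:455],None,fx=3,fy=3,interpolation=cv2.INTER_CUBIC)
B=cv2.resize(b["frame"][110:300,230:400],None,fx=1.5,fy=1.5,interpolation=cv2.INTER_CUBIC)
B=np.vstack([B,np.zeros((A.shape[0]-B.shape[0],B.shape[1],3),np.uint8)])
cv2.imwrite("pics/p6.png",np.hstack([A,B])[:,:,::-1])
E
```

```text
clock: 16.7
position: [0.5198, -0.1189, 0.2218]
ee_rot: [0.021, 0.978, -0.145, 0.15]
contact_force: [-0.1, -0.6, -1.6]
width: 0.0166
gripper_force: 108.5
t 16.7 shift mm [ 7.   0.8 -3.1] turn deg [-0.19  0.6   0.14] w 0.0166 gf 108.5 F [-0.1 -0.6 -1.6] q [-0.37  0.06  1.84  0.03  0.93  1.48]
```

View pics/p6.png

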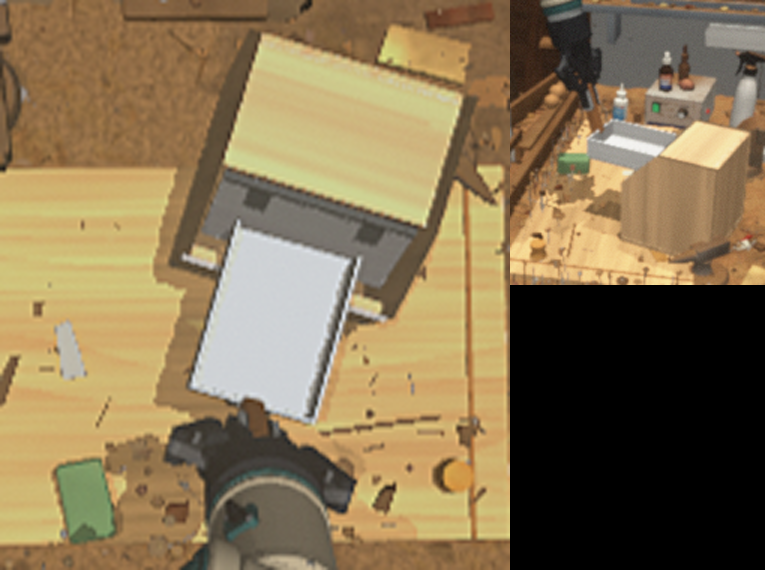

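The scoop is empty (floor clear at crop 190–360, 225–420) and the flap is held only by the lip. I'll back out and return to the original spot.

```bash

python3 -m pendant '[{"dx":0.0015,"dy":0,"dz":-0.005,"rx":0,"ry":0,"rz":0,"hand":0.005},{"dx":-0.019,"dy":0,"dz":-0.0062,"rx":0,"ry":0,"rz":0,"hand":0.005},{"dx":-0.0285,"dy":0,"dz":-0.0093,"rx":0,"ry":0,"rz":0,"hand":0.005},{"dx":-0.0285,"dy":0,"dz":-0.0093,"rx":0,"ry":0,"rz":0,"hand":0.005},{"dx":-0.019,"dy":-0.01,"dz":-0.0062,"rx":0,"ry":0,"rz":0,"hand":0.005},{"dx":0,"dy":-0.03,"dz":0,"rx":0,"ry":0,"rz":0,"hand":0.005},{"dx":0,"dy":-0.038,"dz":0,"rx":0,"ry":0,"rz":0,"hand":0.005},{"dx":0,"dy":-0.038,"dz":0,"rx":0,"ry":0,"rz":0,"hand":0.005},{"dx":0,"dy":-0.038,"dz":0,"rx":0,"ry":0,"rz":0,"hand":0.005},{"dx":0,"dy":-0.038,"dz":0,"rx":0,"ry":0,"rz":0,"hand":0.005},{"dx":0,"dy":-0.038,"dz":0,"rx":0,"ry":0,"rz":0,"hand":0.005},{"dx":0,"dy":-0.03,"dz":0,"rx":0,"ry":0,"rz":0,"hand":0.005}]' >/dev/null
python3 -m pendant '[{"dx":0,"dy":0,"dz":0,"rx":0.8,"ry":0,"rz":-2.5,"hand":0.005},{"dx":0,"dy":0,"dz":0,"rx":1.6,"ry":0,"rz":-5,"hand":0.005},{"dx":0,"dy":0,"dz":0,"rx":1.6,"ry":0,"rz":-5,"hand":0.005},{"dx":0,"dy":0,"dz":0,"rx":1.6,"ry":0,"rz":-5,"hand":0.005},{"dx":0,"dy":0,"dz":0,"rx":0.8,"ry":0,"rz":-2.5,"hand":0.005},{"dx":0,"dy":0,"dz":0,"rx":0,"ry":0,"rz":0,"hand":0.005},{"dx":0,"dy":0,"dz":0,"rx":0,"ry":0,"rz":0,"hand":0.005}]'
python3 -c "
from h import *
delta([.5373,.1551,.24],RT0)"
```

```text
clock: 18.38
position: [0.5084, 0.1564, 0.2325]
ee_rot: [-0.006, 0.987, 0.035, 0.158]
contact_force: [0.0, -1.0, -2.5]
width: 0.0166
gripper_force: 109.1
t 18.38 shift mm [29.6  3.4  1.8] turn deg [-0.03 -0.2   0.07] w 0.0166 gf 109.1 F [ 0.  -1.  -2.5] q [ 0.19  0.05  1.83 -0.05  0.94  1.72]
```

```bash

python3 -m pendant '[{"dx":0.0275,"dy":0.003,"dz":0.009,"rx":0,"ry":-0.2,"rz":0,"hand":0.005},{"dx":-0.0087,"dy":0,"dz":0.0266,"rx":0,"ry":0,"rz":0,"hand":0.005},{"dx":-0.0087,"dy":0,"dz":0.0266,"rx":0,"ry":0,"rz":0,"hand":0.005},{"dx":-0.0087,"dy":0,"dz":0.0266,"rx":0,"ry":0,"rz":0,"hand":0.005},{"dx":-0.0087,"dy":0,"dz":0.0266,"rx":0,"ry":0,"rz":0,"hand":0.005},{"dx":-0.0025,"dy":0,"dz":0.0076,"rx":0,"ry":0,"rz":0,"hand":0.005},{"dx":0,"dy":0,"dz":0,"rx":0,"ry":0,"rz":0,"hand":0.005},{"dx":0,"dy":0,"dz":0,"rx":0,"ry":0,"rz":0,"hand":0.005}]'
python3 -m pendant '[{"dx":-0.0006,"dy":0,"dz":0.0019,"rx":0,"ry":0,"rz":0,"hand":0.005},{"dx":-0.0006,"dy":0,"dz":0.0019,"rx":0,"ry":0,"rz":0,"hand":0.005},{"dx":0,"dy":0,"dz":0,"rx":0,"ry":0,"rz":0,"hand":0.005}]'
```

```text
clock: 19.05
position: [0.5362, 0.1557, 0.1119]
ee_rot: [-0.006, 0.987, 0.036, 0.156]
contact_force: [-0.2, -0.2, -2.1]
width: 0.0168
gripper_force: 108.9
clock: 19.3
position: [0.5355, 0.1554, 0.1084]
ee_rot: [-0.006, 0.987, 0.036, 0.156]
contact_force: [-0.1, -0.5, -3.0]
width: 0.0165
gripper_force: 108.9
```

```bash

python3 -m pendant '[{"dx":-0.0006,"dy":0,"dz":0.0019,"rx":0,"ry":0,"rz":0,"hand":0.005},{"dx":0,"dy":0,"dz":0,"rx":0,"ry":0,"rz":0,"hand":0.005}]' | grep -E "pos|force"
python3 -m pendant '[{"dx":-0.0003,"dy":0,"dz":0.001,"rx":0,"ry":0,"rz":0,"hand":0.005},{"dx":0,"dy":0,"dz":0,"rx":0,"ry":0,"rz":0,"hand":0.005}]' | grep -E "pos|force"
python3 -m pendant '[{"dx":-0.0003,"dy":0,"dz":0.001,"rx":0,"ry":0,"rz":0,"hand":0.005},{"dx":0,"dy":0,"dz":0,"rx":0,"ry":0,"rz":0,"hand":0.005}]' | grep -E "pos|force"
python3 -m pendant '[{"dx":-0.0003,"dy":0,"dz":0.001,"rx":0,"ry":0,"rz":0,"hand":0.005},{"dx":0,"dy":0,"dz":0,"rx":0,"ry":0,"rz":0,"hand":0.005}]' | grep -E "pos|force"
```

```text
position: [0.5347, 0.1553, 0.1054]
contact_force: [0.1, 0.1, -2.9]
gripper_force: 108.9
position: [0.5346, 0.1552, 0.104]
contact_force: [0.9, -1.3, -1.9]
gripper_force: 108.9
position: [0.5349, 0.1553, 0.1033]
contact_force: [-2.2, 0.2, 1.9]
gripper_force: 109.8
position: [0.5349, 0.1553, 0.1029]
contact_force: [-4.0, -0.1, 5.2]
gripper_force: 110.8
```

The scoop is resting on the board. I'll release it and withdraw along the handle.

```bash

python3 -m pendant '[{"dx":0,"dy":0,"dz":-0.001,"rx":0,"ry":0,"rz":0,"hand":0.03},{"dx":0,"dy":0,"dz":0,"rx":0,"ry":0,"rz":0,"hand":0.05},{"dx":0,"dy":0,"dz":0,"rx":0,"ry":0,"rz":0,"hand":0.06},{"dx":0,"dy":0,"dz":0,"rx":0,"ry":0,"rz":0,"hand":0.06},{"dx":0,"dy":0,"dz":0,"rx":0,"ry":0,"rz":0,"hand":0.06},{"dx":0,"dy":0,"dz":-0.015,"rx":0,"ry":0,"rz":0,"hand":0.06},{"dx":0,"dy":0,"dz":-0.03,"rx":0,"ry":0,"rz":0,"hand":0.06},{"dx":0,"dy":0,"dz":-0.035,"rx":0,"ry":0,"rz":0,"hand":0.06},{"dx":0,"dy":0,"dz":-0.035,"rx":0,"ry":0,"rz":0,"hand":0.06},{"dx":0,"dy":0,"dz":-0.035,"rx":0,"ry":0,"rz":0,"hand":0.06},{"dx":0,"dy":0,"dz":0,"rx":0,"ry":0,"rz":0,"hand":0.06},{"dx":0,"dy":0,"dz":0,"rx":0,"ry":0,"rz":0,"hand":0.06}]'
python3 - <<'E'
from h import *
a=manip.get_image("top"); b=manip.get_image("scene")
A=cv2.resize(a["frame"][90:280,205:465],None,fx=2,fy=2,interpolation=cv2.INTER_CUBIC)
B=cv2.resize(b["frame"][110:300,230:400],None,fx=1.6,fy=1.6,interpolation=cv2.INTER_CUBIC)
B=np.vstack([B,np.zeros((A.shape[0]-B.shape[0],B.shape[1],3),np.uint8)])
cv2.imwrite("pics/p7.png",np.hstack([A,B])[:,:,::-1])
E
```

```text
clock: 20.97
position: [0.4895, 0.1523, 0.2482]
ee_rot: [-0.006, 0.987, 0.036, 0.158]
contact_force: [-0.6, 0.1, -0.1]
width: 0.0599
gripper_force: 0.0
```

View pics/p7.png

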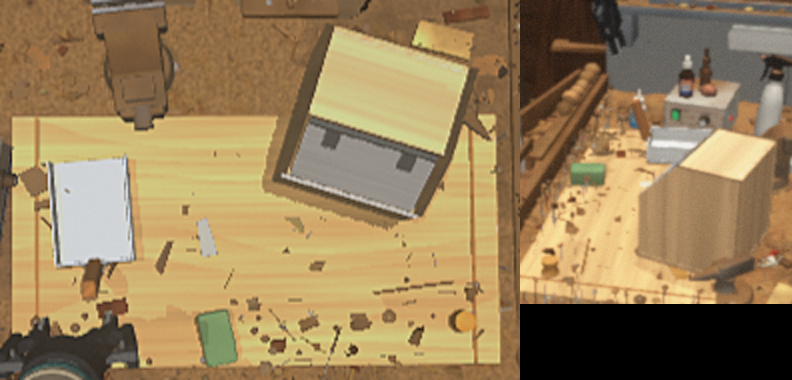

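The empty scoop lies flat on the board at (93,212), the flap is shut at (365,165), no pieces lie outside the box, and the green bar and chuck are where they were. The hand is clear, so I'm handing in.

```bash
python3 -c "
from rig import manip
print(manip.sign_off())"
```

```text
the job is handed in; nothing more can be done
None
```

The job is handed in at about 21 s on the robot's clock: the last pictures show the scoop empty, the flap shut, no pieces outside the box, and the scoop flat on the board with the bystanders in place, but the hand-in gave no verdict.

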